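# Set out the round rasp in the tool caddy

### The job

Lift the round rasp up and off its hooks on the tool rack and stand it, point down, in the empty front cell of the plywood tool caddy, lowering it right into the cell before you let go so that it does not drop. Leave the other two hung tools on their hooks and the caddy standing where it is.

Things in the scene. Friction and masses are not known exactly. Their poses are not given: they have to be found in the camera images.
- round_rasp: The hung tool with a thin round blade and a round handle; 190 mm long, ~0.12 kg, hangs point down at any of the rack's 3 hooks. Origin at the point (100 mm above the bench when hung), z up its axis. Blade 6 mm thick at the point, 11 mm from z = 45 mm; ferrule 12 mm thick to z = 110; wooden handle z 110 to 190: a collar 32 mm across (to z = 119) that rests on the hook, then the grip.
- rasp_grip (a point): Centre of the round rasp's straight wooden grip, 155 mm above its point; the grip is 24 mm in diameter from 28 mm below this point to 23 mm above it, the handle's rounded end 35 mm above. Axes as the rasp's.
- flat_rasp: Bystander on another hook: same length and frame as the round rasp, but a flat steel blade 24 mm wide, 5 mm thick, and a broad handle of rectangular section, 40 mm wide (y) at its shoulder and 22 mm thick.
- strop: Bystander on the third hook: same length and frame; a flat leather-faced wooden paddle 38 mm wide, 11 mm thick, with a flat pale handle 36 mm wide (y) and 13 mm thick.
- rack: Wooden tool rack fixed to the bench. Origin on the bench right below the tool on the middle hook; x to the rack's back (away from the robot), y along it, z up. Hooks at y = -105, 0, 105 mm. Batten at x = 55 mm (z 175 to 225), open behind. Side boards 18 mm thick at y = -205 and 205, x 10 to 118.
- hook (a point): On the middle hook at the tool's axis, z = 210 mm; axes as the rack's. Each hook is two level 6 mm steel prongs, 13 mm to either side of the tool (y), with tops at this height, from the batten 55 mm behind to 30 mm in front, where their tips turn up 8 mm: lift a tool 10 mm or more, then draw it off to the rack's -x.
- shelf_edge (a point): Middle of the lower front edge of the rack's top shelf: 340 mm above the bench, 10 mm behind the tools' axes (their handles end at 290 mm). Shelf 18 mm thick, 428 mm long, reaching 108 mm back, with stock on it. An upright gripper hits it; one leaning back to the rack's -x by 35 to 45 degrees clears it.
- caddy: Loose plywood tool caddy, 0.9 kg, standing on its base plate (150 x 92 x 10 mm). Origin under the plate's middle, z up, front is -x. Three 36 x 36 mm cells in a row along x, 6 mm walls: front x = -42 mm (empty, top z = 100), middle x = 0 (two pencils up to z = 190, top z = 120), rear x = 42 (a gouge up to z = 217, top z = 140); pencils and gouge lean slightly to +x.
- cell_floor (a point): Centre of the floor of the empty front cell, 10 mm above the bench; axes as the caddy's.
- cell_mouth (a point): Centre of the open top of the empty front cell, 100 mm above the bench; axes as the caddy's.
Things that resemble listed ones, but are neither listed nor needed, are in the scene too. Leave any blue look-alike of the round_rasp alone.

How it is judged:
By the outcome, as a careful person would: the job done as asked, in the order asked, and still so for the second after the job is handed in, with the robot touching nothing.
It also fails if it takes over 48 s, if anything falls off the work surface, if the arm or the gripper's body presses on something with over 40 N, if the wrist force passes 120 N, or if a joint passes its speed limit or range.

### The arm

A 6-joint arm with a two-finger parallel gripper is mounted at the origin on the work surface. World frame = base frame: x ahead of the robot, y to its left, z up, the work surface at z = 0. Lengths are in m, angles in rad, forces in N, time in s.
With the tool pointing down it reaches from about 0.375 to 0.975 m from the base axis. Payload 3.8 kg.
Tool frame: the origin (TCP) lies midway between the tips of the shut fingers; the grasp point (between the pads) lies 19 mm behind it (robot.pinch_z is the distance from the TCP to the grasp point, in m); z points along the fingers, y is the line along which they close (so a half turn about z gives the same grasp; the last joint's range is limited). The gripper opens to 85 mm and grips with 20 to 120 N. Pads are 22 mm wide; open, the fingers measure 114 mm over their backs; the gripper's body (76 mm by 85 mm) begins 54 mm behind the grasp point. The pads swing forward as they close: fully open they stand 13 mm farther back than shut.
Start: joints at [1.132, 0.264, 1.604, -0, 1.274, -0.037], TCP at [0.264, 0.621, 0.231] pointing down, gripper open.
Joint ranges: [-2.63, 2.63], [-0.94, 2.18], [0.31, 2.57], [-1.31, 4.45], [0, 2.66], [-2.55, 2.55]. Speed limits (rad/s): [2.57, 2.57, 3.14, 3.14, 3.14, 3.14].

### API

Orientations are given as a unit quaternion [w, x, y, z].
In Python, from plant import robot, eyes, hand_in, finder gives the robot as it stands.
- The arm moves only by the shell command python3 -m jog 'ROWS' [OPENING] [FORCE]. ROWS is JSON, a list of rows, each an object with "travel": the shift along the tool's x, y, z in mm, a list of three; "turn": the turn about the tool's z in rad. A call has 1 to 12 rows; each row is the pose to reach, as a shift and turn from the pose commanded when the call began, along the tool's axes at that moment; what a row does not reach only later rows make up. A row lasts 1/10 s, in which the tool goes at most 50 mm and 8.59 degrees, less where a joint would pass 70% of its speed; a pose out of reach is approached as far as the arm can. A call with a gripper value outside its range is refused whole. OPENING is the finger opening in mm, from 0 to 85.4, set as the call begins (- or left out, the last holds). The fingers move at their own pace and stop on an object; FORCE is the grip in N (left out, the last holds). Time passes only in rows, so rows that repeat a pose let the fingers close. It gives the time, the measured TCP pose, the force, the opening and the grip force at its end, in the units of the state.
- robot.get_state(): the state, without advancing time (a new reading comes with each control period).
- eyes.read_camera(name): name is "scene" or "top" or "wrist"; returns the picture (420x560x3 uint8, red, green, blue); there is no depth.
- eyes.camera_info(name): a dict with "fx", "fy", "cx", "cy" (pixels), "cam_to_world" (4x4, takes a point from camera to world coordinates). Camera axes: x right, y up, looking along -z (the intrinsics and any distortion apply to the point x, -y, -z); pixel columns grow to the right and rows downward; lengths in m; the calibration is good to about 2 mm. A picture is of the moment at which its call begins: read the wrist's pose just before it. camera_info takes no time and is no camera call; for the wrist camera it gives the pose at the moment of the call.
- hand_in(): hands the job in; it is judged then, once.
Trained networks look in the newest picture that a camera, given by its name, has taken for a name from the list of things; names that differ only in an ending like _2 or _b are one class to them, and where a whole thing is asked for, a point or a joint stands for the part that bears it (a point fixed in the world has none). Each returns a list of dicts, best first, with "confidence" (0 to 1); they miss things now and then, are a little off and sometimes report something else, mostly with a low value. They report only what shows in the picture. A call takes as long as a camera call. They do not tell look-alikes from the thing itself.
- finder.spot_in(camera, query): "location" ([x, y, z] in m, in world coordinates, good to about 4 mm: the middle of the surface that is visible of it).
- finder.outline_of(camera, query): "mask" (420x560 bool, what is visible of it).
The state is a dict: "time": time; "joint_positions": joint angles; "joint_velocities": joint speeds; "joint_torque": joint torques, N m; "ee_pos": TCP position; "orientation": TCP orientation; "contact_force": force on the tool from outside, world axes, zero at the start; "torque": the same for the moment, N m; "finger_gap": finger opening in m; "grip_force": force on a finger pad.
Only numpy, scipy, OpenCV 4.12 (cv2) and the standard library are available. Lean on these libraries where they do the work, as an engineer would, in place of code of your own. Each camera call takes 0.05 s, during which the arm holds its last target. There are 200 camera calls.

## Working session

There is one attempt and no reset: what is moved stays moved. The work goes in short steps, Python scripts to look and compute and a shell command to move; the robot and the scene stay as the last step left them, time stands still between calls to the robot, and variables do not carry over. Pictures are saved under pics/ and viewed, at most 10 in all, crops included, and the job is handed in when it is done.

```bash
ls; mkdir -p pics; python3 - <<'E'
from plant import robot,eyes,finder
import cv2,numpy as np
ims=[]
for c in("scene","top","wrist"):
    im=eyes.read_camera(c);i=eyes.camera_info(c)
    cv2.imwrite(f'pics/{c}0.png',im[...,::-1]);ims.append(im)
    print(c,{k:(np.round(v,3).tolist()) for k,v in i.items()})
    for q in("round_rasp","cell_mouth","hook","flat_rasp","strop","caddy","shelf_edge"):
        print(q,[(np.round(d["location"],3).tolist(),round(d["confidence"],2)) for d in finder.spot_in(c,q)])
m=np.vstack([np.hstack(ims[:2]),np.hstack([ims[2],ims[2]*0])])
cv2.imwrite('pics/all.png',cv2.resize(m,(800,600))[...,::-1])
print(robot.get_state()['time'])
E
```

```text
pics
scene {'fx': 492.596, 'fy': 492.596, 'cx': 271.86, 'cy': 215.626, 'cam_to_world': [[0.874, 0.398, -0.278, 0.246], [-0.486, 0.729, -0.482, -0.582], [0.01, 0.556, 0.831, 1.143], [0.0, 0.0, 0.0, 1.0]]}
round_rasp [([0.578, 0.189, 0.236], 0.84), ([0.514, 0.016, 0.139], 0.64)]
cell_mouth [([0.543, -0.306, 0.079], 0.57)]
hook [([0.633, 0.13, 0.319], 0.94)]
flat_rasp [([0.58, 0.285, 0.238], 0.84), ([0.635, 0.127, 0.315], 0.16)]
strop [([0.58, 0.076, 0.213], 0.75)]
caddy [([0.546, -0.309, 0.07], 0.59)]
shelf_edge [([0.635, 0.126, 0.319], 0.82)]
top {'fx': 471.012, 'fy': 471.012, 'cx': 280.734, 'cy': 207.066, 'cam_to_world': [[0.022, 0.997, -0.07, 0.482], [-0.999, 0.02, -0.031, -0.048], [-0.03, 0.07, 0.997, 1.348], [0.0, 0.0, 0.0, 1.0]]}
round_rasp [([0.58, 0.184, 0.269], 0.73)]
cell_mouth [([0.549, -0.292, 0.053], 0.81), ([0.578, 0.081, 0.243], 0.61)]
hook [([0.636, 0.185, 0.358], 0.71), ([0.576, 0.082, 0.245], 0.51), ([0.548, -0.294, 0.054], 0.2)]
flat_rasp [([0.584, 0.285, 0.278], 0.72)]
strop [([0.578, 0.078, 0.246], 0.46)]
caddy [([0.551, -0.294, 0.054], 0.77)]
shelf_edge [([0.635, 0.186, 0.36], 0.67)]
wrist {'fx': 304.752, 'fy': 304.752, 'cx': 278.669, 'cy': 210.923, 'cam_to_world': [[0.391, -0.877, -0.28, 0.193], [0.92, 0.372, 0.12, 0.651], [-0.001, -0.304, 0.953, 0.374], [0.0, 0.0, 0.0, 1.0]]}
round_rasp []
cell_mouth []
hook []
flat_rasp []
strop []
caddy []
shelf_edge []
1.2
```

View pics/all.png

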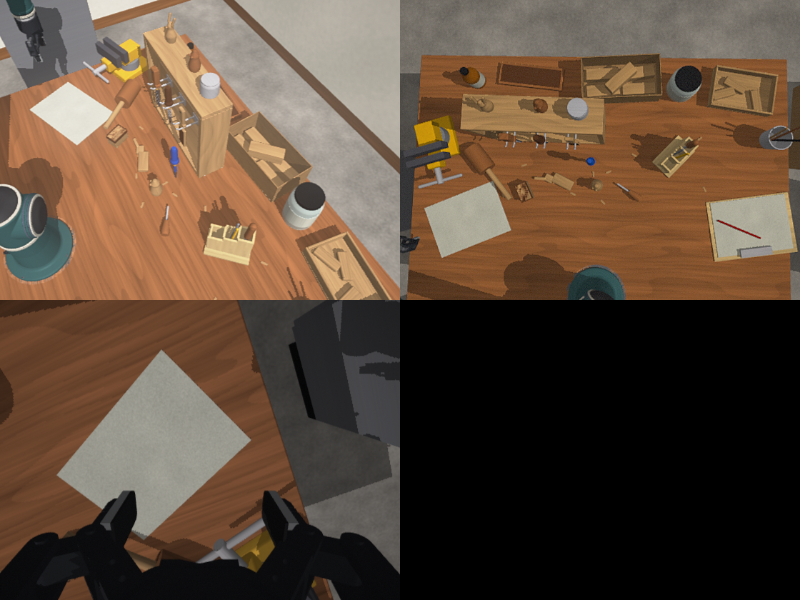

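The scene view (upper left) shows the rack with three hung tools near (170,105) and a blue tool standing at (175,160). The caddy is at (232,240). In the top view, the tools are at (510–572,140), the blue one is at (590,160), and the caddy is at (677,155), turned relative to the world axes.

```bash
python3 - <<'E'
import cv2,numpy as np
s=cv2.imread('pics/scene0.png');t=cv2.imread('pics/top0.png')
def c(im,x,y,w,h):return cv2.resize(im[y:y+h,x:x+w],(400,300),interpolation=cv2.INTER_CUBIC)
m=np.vstack([np.hstack([c(s,190,90,120,90),c(s,210,180,80,60)]),np.hstack([c(t,120,165,140,105) if 0 else c(t,130,170,140,105),c(t,340,170,80,60)])])
m2=np.vstack([np.hstack([c(s,190,90,140,105),c(s,275,270,100,75) if 1 else 0]),np.hstack([c(t,130,170,160,120),c(t,345,175,88,66)])])
cv2.imwrite('pics/crop1.png',m2)
E
```

```text
(no output)
```

View pics/crop1.png

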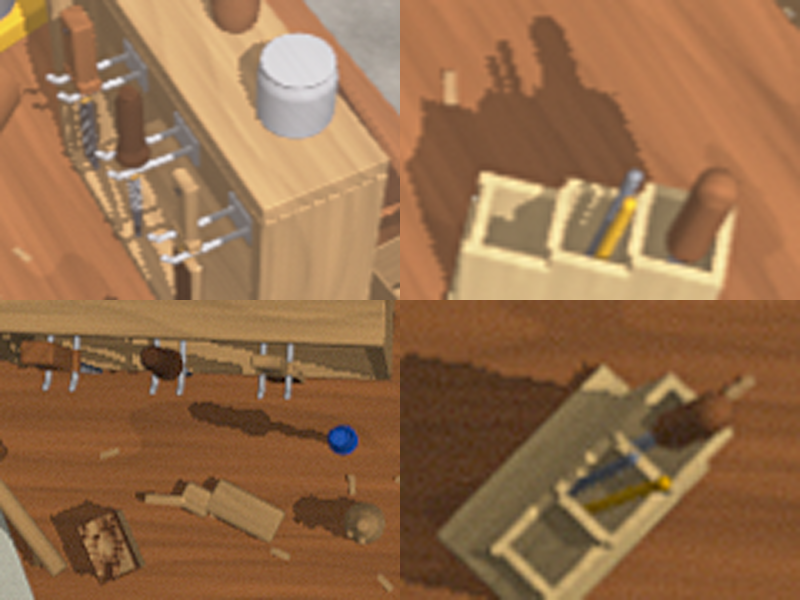

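Candidates for the round rasp, in scene pixels:
- Brown round handle on the middle hook, about (235,135).
- Flat rasp on the left hook, about (218,105).
- Strop on the right hook, about (255,158).
- Blue look-alike standing on the bench, about (245,220).

I choose the middle hook: the crop shows a round handle and a thin round blade. Next I'll check the tool orientation and the jog usage, because the grasp needs a tilted gripper.

Tilting is not directly commandable. The tool needs to lean outward, and reaching past the arm's range may produce that lean. I'll raise the arm, swing it to azimuth about 0 with the fingers across, and test it there.

```bash
python3 -m jog '[{"travel":[0,0,-100],"turn":0},{"travel":[-100,-60,-270],"turn":-0.2},{"travel":[-550,-440,-270],"turn":-0.41},{"travel":[-550,-440,-270],"turn":-0.41},{"travel":[-550,-440,-270],"turn":-0.41},{"travel":[-550,-440,-270],"turn":-0.41},{"travel":[-550,-440,-270],"turn":-0.41},{"travel":[-550,-440,-270],"turn":-0.41},{"travel":[-550,-440,-270],"turn":-0.41},{"travel":[-550,-440,-270],"turn":-0.41},{"travel":[-550,-440,-270],"turn":-0.41},{"travel":[-550,-440,-270],"turn":-0.41}]'
```

```text
time: 2.4
ee_pos: [0.5059, 0.1732, 0.4513]
orientation: [0.0, -0.004, 1.0, 0.0]
contact_force: [0.6, 0.6, 0.3]
finger_gap: 0.0857
grip_force: 0.0
```

```bash
python3 -m jog '[{"travel":[0,-170,-100],"turn":0},{"travel":[0,-170,-100],"turn":0},{"travel":[0,-170,-100],"turn":0},{"travel":[0,-170,-100],"turn":0},{"travel":[-300,-170,-100],"turn":0},{"travel":[-300,-170,-100],"turn":0},{"travel":[-300,-170,-100],"turn":0},{"travel":[-300,-170,-100],"turn":0},{"travel":[-600,-170,-100],"turn":0},{"travel":[-600,-170,-100],"turn":0},{"travel":[-600,-170,-100],"turn":0},{"travel":[-600,-170,-100],"turn":0}]'
```

```text
time: 3.6
ee_pos: [0.8727, 0.0079, 0.5221]
orientation: [0.007, -0.004, 1.0, 0.0]
contact_force: [-0.5, -0.1, 1.3]
finger_gap: 0.0853
grip_force: 0.0
```

```bash
python3 -m jog '[{"travel":[-300,0,0],"turn":0},{"travel":[-300,0,0],"turn":0},{"travel":[-300,0,0],"turn":0},{"travel":[-300,0,0],"turn":0},{"travel":[-300,0,0],"turn":0}]'; python3 -c "
from plant import robot
print(robot.get_state()['joint_positions'])"
```

```text
time: 4.1
ee_pos: [0.9353, 0.0084, 0.4538]
orientation: [0.032, -0.004, 0.999, 0.0]
contact_force: [-0.3, -0.4, -0.8]
finger_gap: 0.0855
grip_force: 0.0
[-1.82351420e-02  8.64261447e-01  3.11523426e-01  1.79274892e-03
  1.90136193e+00 -1.59665485e+00]
```

Reaching past the range gives a lean (3.7°) in the right direction. I'll push further out and up.

```bash
python3 -m jog '[{"travel":[-500,0,-500],"turn":0},{"travel":[-500,0,-500],"turn":0},{"travel":[-500,0,-500],"turn":0},{"travel":[-500,0,-500],"turn":0},{"travel":[-500,0,-500],"turn":0},{"travel":[-500,0,-500],"turn":0}]'; python3 -c "
from plant import robot
print(robot.get_state()['joint_positions'])"
```

```text
time: 4.7
ee_pos: [0.9096, 0.0081, 0.5164]
orientation: [0.053, -0.004, 0.999, 0.0]
contact_force: [0.7, -0.1, -0.3]
finger_gap: 0.0858
grip_force: 0.0
[-0.01962001  0.79585251  0.31089314  0.0031504   1.92955252 -1.59737661]
```

```bash
python3 -m jog '[{"travel":[-600,0,-300],"turn":0},{"travel":[-600,0,-300],"turn":0},{"travel":[-600,0,-300],"turn":0},{"travel":[-600,0,-300],"turn":0},{"travel":[-600,0,-300],"turn":0},{"travel":[-600,0,-300],"turn":0},{"travel":[-600,0,-300],"turn":0},{"travel":[-600,0,-300],"turn":0},{"travel":[-600,0,-300],"turn":0},{"travel":[-600,0,-300],"turn":0},{"travel":[200,0,0],"turn":0},{"travel":[200,0,0],"turn":0}]'; python3 -c "
from plant import robot
print(robot.get_state()['joint_positions'])"
```

```text
time: 5.9
ee_pos: [0.8437, 0.0072, 0.4948]
orientation: [0.048, -0.004, 0.999, 0.0]
contact_force: [0.4, 0.5, 2.1]
finger_gap: 0.0853
grip_force: 0.0
[-0.02231563  0.54246015  0.75658938  0.00324413  1.74695875 -1.60045838]
```

The lean persists when a call ends out of reach. I'll use several short calls to accumulate it.

```bash
python3 -m jog '[{"travel":[-300,0,0],"turn":0},{"travel":[-300,0,0],"turn":0},{"travel":[-300,0,0],"turn":0},{"travel":[-300,0,0],"turn":0}]' | head -3
python3 -m jog '[{"travel":[-600,0,-200],"turn":0},{"travel":[-600,0,-200],"turn":0}]'| head -3
python3 -m jog '[{"travel":[-600,0,-200],"turn":0},{"travel":[-600,0,-200],"turn":0}]'| head -3
python3 -m jog '[{"travel":[-50,0,-20],"turn":0}]'| head -3
python3 -m jog '[{"travel":[-50,0,-20],"turn":0}]'| head -3
python3 -m jog '[{"travel":[-50,0,-500],"turn":0}]'| head -3
```

```text
time: 6.3
ee_pos: [0.9507, 0.0082, 0.4734]
orientation: [0.07, -0.004, 0.998, 0.0]
time: 6.5
ee_pos: [0.9664, 0.0083, 0.4745]
orientation: [0.091, -0.004, 0.996, 0.0]
time: 6.7
ee_pos: [0.9805, 0.0084, 0.4793]
orientation: [0.113, -0.004, 0.994, 0.0]
time: 6.8
ee_pos: [0.9893, 0.0085, 0.4843]
orientation: [0.129, -0.004, 0.992, 0.001]
time: 6.9
ee_pos: [0.9976, 0.0085, 0.4942]
orientation: [0.147, -0.004, 0.989, 0.001]
time: 7.0
ee_pos: [0.9772, 0.0083, 0.5235]
orientation: [0.147, -0.004, 0.989, 0.001]
```

```bash
python3 -m jog '[{"travel":[-50,0,0],"turn":0}]'| head -3
python3 -m jog '[{"travel":[-50,0,0],"turn":0}]'| sed -n 3p
python3 -m jog '[{"travel":[-50,0,0],"turn":0}]'| sed -n 3p
python3 -m jog '[{"travel":[-50,0,3],"turn":0}]'| sed -n 3p
python3 -m jog '[{"travel":[-50,0,3],"turn":0}]'| sed -n 3p
python3 -m jog '[{"travel":[-50,0,3],"turn":0}]'| sed -n 3p
python3 -m jog '[{"travel":[-50,0,6],"turn":0}]'| sed -n 3p
python3 -m jog '[{"travel":[-50,0,6],"turn":0}]'| head -3
```

```text
time: 7.1
ee_pos: [0.9899, 0.0085, 0.5388]
orientation: [0.174, -0.004, 0.985, 0.001]
orientation: [0.189, -0.004, 0.982, 0.001]
orientation: [0.204, -0.004, 0.979, 0.001]
orientation: [0.221, -0.004, 0.975, 0.001]
orientation: [0.237, -0.004, 0.972, 0.001]
orientation: [0.254, -0.004, 0.967, 0.001]
orientation: [0.271, -0.004, 0.963, 0.001]
time: 7.8
ee_pos: [1.0991, 0.0092, 0.5188]
orientation: [0.287, -0.004, 0.958, 0.001]
```

```bash
python3 -m jog '[{"travel":[-50,0,10],"turn":0}]'| sed -n 3p
python3 -m jog '[{"travel":[-50,0,10],"turn":0}]'| sed -n 3p
python3 -m jog '[{"travel":[-50,0,10],"turn":0}]'| sed -n 3p
python3 - <<'E'
from plant import robot
s=robot.get_state();print(s['time'],s['ee_pos'],s['orientation'],s['joint_positions'])
E
```

```text
orientation: [0.304, -0.004, 0.953, 0.001]
orientation: [0.32, -0.004, 0.947, 0.001]
orientation: [0.336, -0.004, 0.942, 0.001]
8.1 [1.13909601 0.0095557  0.52171108] [ 0.33634196 -0.00385355  0.94173088  0.00148135] [-0.01873901  0.87518632  0.31159868  0.01806911  1.26896918 -1.59693105]
```

Lean is 39°. Now I'll bring the arm back in front of the rack to look.

```bash
python3 -m jog '[{"travel":[586,-40,-453],"turn":0},{"travel":[586,-40,-453],"turn":0},{"travel":[586,-40,-453],"turn":0},{"travel":[586,-40,-453],"turn":0},{"travel":[586,-40,-453],"turn":0},{"travel":[586,-40,-453],"turn":0},{"travel":[586,-40,-453],"turn":0},{"travel":[586,-40,-453],"turn":0},{"travel":[586,-40,-453],"turn":0},{"travel":[586,-40,-453],"turn":0},{"travel":[586,-40,-453],"turn":0},{"travel":[586,-40,-453],"turn":0}]'
python3 - <<'E'
from plant import robot
s=robot.get_state();print(s['ee_pos'],s['orientation'],s['joint_positions'])
E
```

```text
time: 9.3
ee_pos: [0.5642, -0.026, 0.5084]
orientation: [0.337, -0.004, 0.942, 0.001]
contact_force: [-0.6, 0.7, 1.8]
finger_gap: 0.0854
grip_force: 0.0
[ 0.56421292 -0.0260036   0.5083954 ] [ 0.33665708 -0.00412919  0.94161753  0.00118244] [-0.15279114 -0.44143245  1.89904085  0.1203145   1.00688261 -1.76089376]
```

```bash
python3 -m jog '[{"travel":[167,90,55],"turn":0},{"travel":[167,90,55],"turn":0},{"travel":[167,90,55],"turn":0},{"travel":[167,90,55],"turn":0},{"travel":[167,90,55],"turn":0},{"travel":[167,90,55],"turn":0}]'
cat > h.py <<'E'
from plant import robot,eyes,finder
import cv2,numpy as np
def shot(c,n):
    i=eyes.camera_info(c);im=eyes.read_camera(c);cv2.imwrite(f'pics/{n}.png',im[...,::-1]);np.savez(f'pics/{n}.npz',**i);return im
def ray(i,u,v):
    T=np.array(i['cam_to_world']);d=T[:3,:3]@[(u-i['cx'])/i['fx'],-(v-i['cy'])/i['fy'],-1.];return T[:3,3],d/np.linalg.norm(d)
def tri(obs):
    A=np.zeros((3,3));b=np.zeros(3)
    for i,u,v in obs:
        o,d=ray(i,u,v);P=np.eye(3)-np.outer(d,d);A+=P;b+=P@o
    p=np.linalg.solve(A,b)
    return p,[np.linalg.norm(np.cross(p-ray(*o)[0],ray(*o)[1])) for o in obs]
def proj(i,p):
    T=np.array(i['cam_to_world']);q=T[:3,:3].T@(np.asarray(p)-T[:3,3]);return i['cx']+i['fx']*q[0]/-q[2],i['cy']-i['fy']*q[1]/-q[2]
E
python3 - <<'E'
from h import *
shot('wrist','w1')
for q in("round_rasp","rasp_grip","hook","flat_rasp","strop"): print(q,[(np.round(d["location"],3).tolist(),round(d["confidence"],2)) for d in finder.spot_in('wrist',q)])
E
python3 -m jog '[{"travel":[0,60,0],"turn":0},{"travel":[0,60,0],"turn":0},{"travel":[0,60,0],"turn":0}]' | head -3
python3 - <<'E'
from h import *
b=shot('wrist','w2')
for q in("round_rasp","rasp_grip","hook"): print(q,[(np.round(d["location"],3).tolist(),round(d["confidence"],2)) for d in finder.spot_in('wrist',q)])
a=cv2.imread('pics/w1.png')
cv2.imwrite('pics/w12.png',cv2.resize(np.hstack([a[20:320,100:460],b[20:320,100:460,::-1]]),(800,333)))
E
```

```text
time: 9.9
ee_pos: [0.4705, 0.0638, 0.3591]
orientation: [0.336, -0.005, 0.942, 0.002]
contact_force: [0.2, -0.7, 1.2]
finger_gap: 0.0855
grip_force: 0.0
round_rasp [([0.49, 0.152, 0.029], 0.74), ([0.574, 0.186, 0.242], 0.65)]
rasp_grip [([0.578, 0.189, 0.24], 0.85), ([0.486, 0.156, 0.026], 0.78)]
hook [([0.627, 0.16, 0.211], 0.83)]
flat_rasp [([0.578, 0.287, 0.236], 0.67), ([0.58, 0.087, 0.213], 0.65)]
strop [([0.579, 0.086, 0.211], 0.88)]
time: 10.5
ee_pos: [0.4713, 0.1245, 0.3598]
orientation: [0.335, -0.005, 0.942, 0.002]
round_rasp [([0.572, 0.191, 0.241], 0.97), ([0.488, 0.156, 0.028], 0.59)]
rasp_grip [([0.487, 0.156, 0.024], 0.77), ([0.576, 0.189, 0.241], 0.72)]
hook [([0.622, 0.183, 0.218], 0.77)]
```

View pics/w12.png

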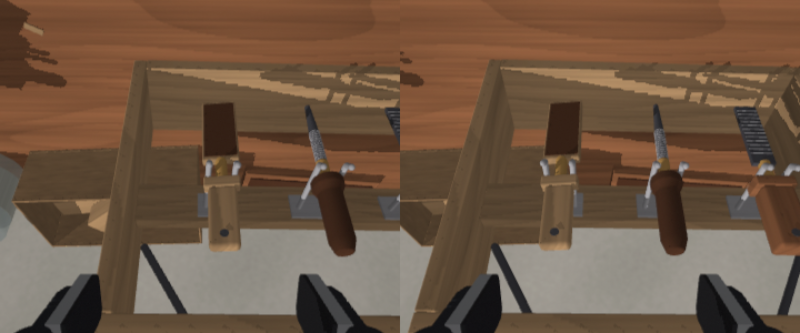

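Both wrist views (shown side by side, upside down) show the round rasp on the middle hook. In the left view the handle end is about (411,247) and the collar about (393,184); in the right view they are about (347,245) and (341,185). I'll segment and triangulate.

```bash
python3 - <<'E'
from h import *
from scipy.optimize import least_squares
obs=[]
for n,seed in(('w1',(400,215)),('w2',(343,215))):
    im=cv2.imread(f'pics/{n}.png');i=dict(np.load(f'pics/{n}.npz'))
    m=np.zeros((422,562),np.uint8);g=im.copy()
    cv2.floodFill(g,m,seed,(0,255,0),(14,14,14),(14,14,14),cv2.FLOODFILL_FIXED_RANGE*0+4)
    m=m[1:-1,1:-1];ys,xs=np.nonzero(m)
    print(n,m.sum(),xs.min(),xs.max(),ys.min(),ys.max())
    r=[(y,xs[ys==y].min(),xs[ys==y].max()) for y in range(ys.min(),ys.max()+1,5)]
    print(r);obs.append((i,r))
# fit a vertical 24mm cylinder: centre column per row for grip
def res(p):
    o=[]
    for i,r in obs:
        z=np.linspace(.2,.3,60);uv=np.array([proj(i,(p[0],p[1],a)) for a in z]);k=np.argsort(uv[:,1])
        for y,a,b in r:
            w=b-a+1
            if 18<=w<=40 and 190<y<238:o.append(np.interp(y,uv[k,1],uv[k,0])-(a+b)/2)
    return o
s=least_squares(res,[.578,.187]);print(s.x,np.round(s.fun,1))
for i,r in obs:
    print('proj end/collar',proj(i,(*s.x,.29)),proj(i,(*s.x,.215)))
E
```

```text
w1 217313 0 559 0 419
[(0, np.int64(0), np.int64(534)), (5, np.int64(0), np.int64(525)), (10, np.int64(0), np.int64(520)), (15, np.int64(0), np.int64(518)), (20, np.int64(0), np.int64(515)), (25, np.int64(0), np.int64(556)), (30, np.int64(0), np.int64(559)), (35, np.int64(0), np.int64(559)), (40, np.int64(0), np.int64(559)), (45, np.int64(0), np.int64(559)), (50, np.int64(0), np.int64(559)), (55, np.int64(0), np.int64(559)), (60, np.int64(9), np.int64(559)), (65, np.int64(8), np.int64(559)), (70, np.int64(7), np.int64(559)), (75, np.int64(6), np.int64(559)), (80, np.int64(0), np.int64(559)), (85, np.int64(0), np.int64(559)), (90, np.int64(0), np.int64(559)), (95, np.int64(0), np.int64(559)), (100, np.int64(0), np.int64(559)), (105, np.int64(0), np.int64(559)), (110, np.int64(0), np.int64(559)), (115, np.int64(0), np.int64(559)), (120, np.int64(0), np.int64(559)), (125, np.int64(0), np.int64(559)), (130, np.int64(0), np.int64(559)), (135, np.int64(0), np.int64(559)), (140, np.int64(0), np.int64(559)), (145, np.int64(2), np.int64(559)), (150, np.int64(0), np.int64(559)), (155, np.int64
[... 4140 characters left out ...]
t64(0), np.int64(106)), (330, np.int64(0), np.int64(98)), (335, np.int64(0), np.int64(40)), (340, np.int64(0), np.int64(35)), (345, np.int64(0), np.int64(31)), (350, np.int64(0), np.int64(26)), (355, np.int64(0), np.int64(22)), (360, np.int64(0), np.int64(17)), (365, np.int64(0), np.int64(13)), (370, np.int64(0), np.int64(9)), (375, np.int64(0), np.int64(4)), (380, np.int64(0), np.int64(0))]
[0.578 0.187] []
proj end/collar (np.float64(408.3024602317635), np.float64(245.06529234036066)) (np.float64(392.2335542486185), np.float64(182.58195854392702))
proj end/collar (np.float64(344.3786980143317), np.float64(243.93182784675324)) (np.float64(336.18830636394915), np.float64(181.49710600834345))
```

```bash
python3 - <<'E'
from h import *
from scipy.optimize import least_squares
obs=[]
for n,seed in(('w1',(401,215)),('w2',(345,215))):
    im=cv2.imread(f'pics/{n}.png').astype(int);i=dict(np.load(f'pics/{n}.npz'))
    # dark red-brown handle: low brightness, in box
    sub=np.zeros((420,560),np.uint8);x,y=seed
    sub[y-45:y+45,x-35:x+35]=(im.sum(2)<210)[y-45:y+45,x-35:x+35]
    _,l=cv2.connectedComponents(sub);m=l==l[y,x];ys,xs=np.nonzero(m)
    print(n,im[y,x],m.sum(),l[y,x],xs.min(),xs.max(),ys.min(),ys.max())
    r=[(v,int(xs[ys==v].min()),int(xs[ys==v].max())) for v in range(ys.min(),ys.max()+1)]
    print(r[::5]);obs.append((i,r))
def res(p):
    o=[]
    for i,r in obs:
        z=np.linspace(.2,.3,60);uv=np.array([proj(i,(p[0],p[1],a)) for a in z]);k=np.argsort(uv[:,1])
        o+=[np.interp(y,uv[k,1],uv[k,0])-(a+b)/2 for y,a,b in r if 195<y<238]
    return o
s=least_squares(res,[.578,.187],x_scale=.01,diff_step=1e-3);print(s.x,np.round(s.fun[::5],1))
for i,r in obs: print('end/collar',np.round([proj(i,(*s.x,.29)),proj(i,(*s.x,.215))]))
E
```

```text
w1 [23 35 55] 2941 1 366 435 170 250
[(170, 395, 395), (175, 389, 405), (180, 383, 435), (185, 380, 410), (190, 380, 435), (195, 381, 435), (200, 386, 435), (205, 387, 435), (210, 388, 435), (215, 390, 435), (220, 391, 435), (225, 392, 417), (230, 394, 418), (235, 395, 419), (240, 396, 419), (245, 400, 419), (250, 405, 410)]
w2 [21 30 49] 2854 2 310 379 171 249
[(171, 342, 342), (176, 331, 379), (181, 326, 379), (186, 326, 379), (191, 327, 379), (196, 329, 379), (201, 330, 379), (206, 331, 379), (211, 310, 379), (216, 310, 370), (221, 332, 356), (226, 333, 357), (231, 334, 357), (236, 335, 358), (241, 337, 357), (246, 340, 355)]
[0.57651381 0.19371653] [-6.2 -6.3 -5.5 -5.1 -4.3  5.6  5.5  5.8  6.2 -9.1 -8.4  2.3  3.   0.3
  4.   4.2  4. ]
end/collar [[416. 244.]
 [399. 182.]]
end/collar [[352. 243.]
 [343. 181.]]
```

```bash
python3 - <<'E'
from h import *
from scipy.optimize import least_squares
D={'w1':[(205,399.7),(215,402.4),(225,404.8),(230,406),(235,407)],'w2':[(206,343.3),(221,344.2),(226,345),(231,345.6),(236,346.6)]}
I={n:dict(np.load(f'pics/{n}.npz')) for n in D}
def res(p):
    o=[]
    for n,r in D.items():
        uv=np.array([proj(I[n],(p[0],p[1],a)) for a in np.linspace(.2,.3,60)]);k=np.argsort(uv[:,1])
        o+=[np.interp(y,uv[k,1],uv[k,0])-c for y,c in r]
    return o
s=least_squares(res,[.578,.187],x_scale=.01,diff_step=1e-3);print(s.x,np.round(s.fun,1))
for n in D: print(np.round([proj(I[n],(*s.x,.29)),proj(I[n],(*s.x,.214))]))
print(robot.get_state()['orientation'],robot.pinch_z,robot.get_state()['ee_pos'])
E
```

```text
[0.58465063 0.19187182] [-0.2 -0.2 -0.   0.1  0.4 -0.8  0.3  0.2  0.3 -0. ]
[[411. 248.]
 [395. 186.]]
[[348. 247.]
 [340. 185.]]
[ 0.33499436 -0.00340059  0.94221313  0.00127349] 0.0187 [0.47077175 0.12236446 0.35896994]
```

The rasp axis is at about (0.582, 0.191), and the fitted handle heights match the text. Pre-approach next, then a look.

```bash
python3 -m jog '[{"travel":[-19,69,0],"turn":0},{"travel":[-19,69,72],"turn":0},{"travel":[-19,69,72],"turn":0},{"travel":[-19,69,72],"turn":0},{"travel":[-19,69,72],"turn":0}]'
python3 - <<'E'
from h import *
im=shot('wrist','w3')
i=dict(np.load('pics/w3.npz'));s=robot.get_state();print(s['ee_pos'],s['orientation'])
a=im[...,::-1].copy()
for z in(.215,.227,.25,.278,.29):
    u,v=proj(i,(.582,.191,z));cv2.circle(a,(int(u),int(v)),2,(0,255,0),-1)
cv2.imwrite('pics/w3m.png',a)
E
```

```text
time: 11.2
ee_pos: [0.5301, 0.1915, 0.3142]
orientation: [0.334, -0.003, 0.942, 0.001]
contact_force: [0.4, -0.4, 0.9]
finger_gap: 0.0857
grip_force: 0.0
[0.53029173 0.1915965  0.31557498] [ 0.33518809 -0.00309851  0.94214525  0.00129142]
```

View pics/w3m.png

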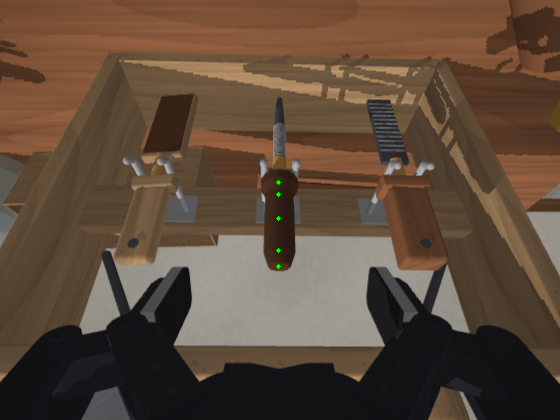

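The rasp is centred between the fingers at column 279, and the projected axis points lie on its handle. I'll go in along tool z and close.

```bash
python3 -m jog '[{"travel":[0,0,30],"turn":0},{"travel":[0,0,60],"turn":0},{"travel":[0,0,80],"turn":0},{"travel":[0,0,90],"turn":0},{"travel":[0,0,100],"turn":0},{"travel":[0,0,100],"turn":0},{"travel":[0,0,100],"turn":0}]'
python3 -m jog '[{"travel":[0,0,0],"turn":0},{"travel":[0,0,0],"turn":0},{"travel":[0,0,0],"turn":0},{"travel":[0,0,0],"turn":0},{"travel":[0,0,0],"turn":0},{"travel":[0,0,0],"turn":0},{"travel":[0,0,0],"turn":0},{"travel":[0,0,0],"turn":0}]' 10 60
```

```text
time: 11.95
ee_pos: [0.5934, 0.1931, 0.2384]
orientation: [0.336, -0.004, 0.942, 0.002]
contact_force: [-0.4, -0.2, 0.2]
finger_gap: 0.0855
grip_force: 0.0
time: 12.75
ee_pos: [0.5934, 0.1933, 0.2376]
orientation: [0.335, -0.004, 0.942, 0.002]
contact_force: [-3.0, -0.2, 2.8]
finger_gap: 0.0221
grip_force: 58.8
```

```bash
python3 -m jog '[{"travel":[-6,0,-8],"turn":0},{"travel":[-10,0,-12],"turn":0},{"travel":[-14,0,-17],"turn":0},{"travel":[-14,0,-17],"turn":0},{"travel":[-14,0,-17],"turn":0}]'
python3 - <<'E'
from h import *
im=shot('wrist','w4');s=shot('scene','s4')
cv2.imwrite('pics/c4.png',np.hstack([im[60:400,80:480],cv2.resize(s[70:240,180:380],(400,340))])[...,::-1])
E
```

```text
time: 13.25
ee_pos: [0.5934, 0.1931, 0.2595]
orientation: [0.335, -0.004, 0.942, 0.002]
contact_force: [0.1, -0.2, -1.6]
finger_gap: 0.0225
grip_force: 58.9
```

View pics/c4.png

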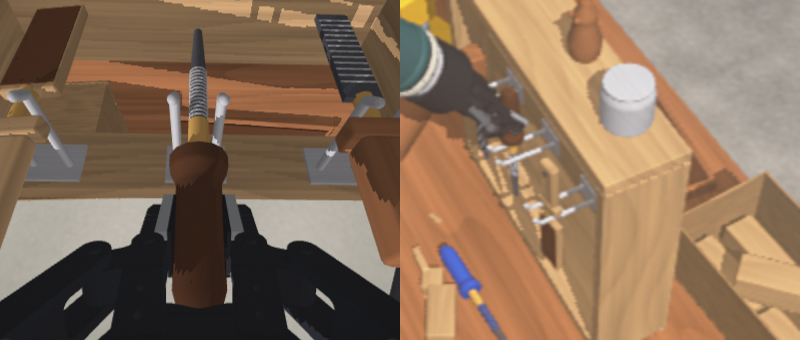

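The rasp is held and lifted, with the collar at the pad tips around (200,165). The other tools still hang. I'll draw it off to -x, then raise it.

```bash
python3 -m jog '[{"travel":[20,0,-16],"turn":0},{"travel":[50,0,-41],"turn":0},{"travel":[85,0,-70],"turn":0},{"travel":[109,0,-89],"turn":0},{"travel":[109,0,-89],"turn":0},{"travel":[109,0,-89],"turn":0},{"travel":[27,0,-190],"turn":0},{"travel":[27,0,-190],"turn":0},{"travel":[27,0,-190],"turn":0},{"travel":[27,0,-190],"turn":0},{"travel":[27,0,-190],"turn":0}]'
python3 - <<'E'
from h import *
t=shot('top','t5');s=shot('scene','s5')
for c in('top','scene'):
    for q in("cell_mouth","cell_floor","caddy"):print(c,q,[(np.round(d["location"],3).tolist(),round(d["confidence"],2)) for d in finder.spot_in(c,q)])
i=eyes.camera_info('top')
for p in((.51,-.26,.1),):print([proj(eyes.camera_info(c),p) for c in('top','scene')])
cv2.imwrite('pics/c5.png',np.hstack([cv2.resize(t[180:250,350:420],(400,400),interpolation=2),cv2.resize(s[290:370,280:360],(400,400),interpolation=2)])[...,::-1])
E
```

```text
time: 14.45
ee_pos: [0.4535, 0.192, 0.3904]
orientation: [0.335, -0.003, 0.942, 0.002]
contact_force: [1.1, -0.5, -2.4]
finger_gap: 0.0226
grip_force: 59.3
top cell_mouth [([0.548, -0.294, 0.051], 0.81)]
top cell_floor [([0.549, -0.293, 0.051], 0.6)]
top caddy [([0.547, -0.294, 0.055], 0.78), ([0.584, 0.285, 0.277], 0.31)]
scene cell_mouth [([0.543, -0.307, 0.079], 0.75)]
scene cell_floor [([0.542, -0.308, 0.071], 0.95)]
scene caddy [([0.542, -0.307, 0.073], 0.79)]
[(np.float64(375.5893270280584), np.float64(231.52123839852476)), (np.float64(300.40075110286386), np.float64(323.55399809410454))]
```

View pics/c5.png

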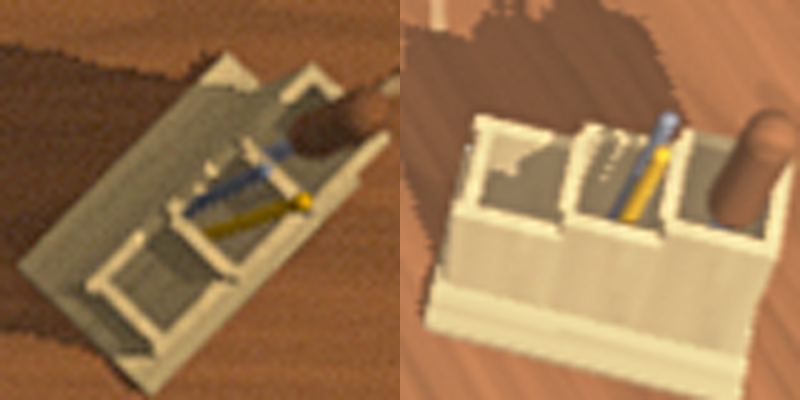

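The crops show the caddy. The left one is from the top camera, with front-cell outer corners at crop (87,285) and (157,352). The right one is from the scene camera, with the same corners at (476,118) and (455,215). The base-plate corners are visible too. I'll fit the pose from these correspondences.

```bash
python3 - <<'E'
from h import *
from scipy.optimize import least_squares
T=dict(np.load('pics/t5.npz'));S=dict(np.load('pics/s5.npz'))
tp=lambda u,v:(T,350+u*.175-.4,180+v*.175-.4);sp=lambda u,v:(S,280+(u-400)*.2-.4,290+v*.2-.4)
A=[tp(87,285),sp(476,117)];B=[tp(157,354),sp(455,215)]
for o in(A,B):print('tri',tri(o))
L=[((-66,24,100),A[0]),((-66,24,100),A[1]),((-66,-24,100),B[0]),((-66,-24,100),B[1]),
((-75,46,10),tp(20,265)),((-75,-46,10),tp(150,394)),((75,46,10),tp(225,55)),((-75,-46,0),sp(427,326)),((75,-46,0),sp(738,400)),((-18,-24,120),tp(236,277))]
def W(p,m):
    c,s=np.cos(p[2]),np.sin(p[2]);x,y,z=np.array(m)/1e3
    return p[0]+c*x-s*y,p[1]+s*x+c*y,z+p[3]
def res(p):return np.concatenate([np.subtract(proj(o[0],W(p,m)),o[1:]) for m,o in L]+[[0]])
s=least_squares(res,[.55,-.29,-.75,0],x_scale=.01);p=s.x
print(p,np.round(s.fun.reshape(-1)[:-1].reshape(-1,2),1).tolist())
for m in((-42,0,100),(-42,0,10),(0,0,190),(42,0,217)):print(m,np.round(W(p,m),4))
E
```

```text
tri (array([ 0.51378267, -0.23176658,  0.09637594]), [np.float64(0.001195355342624687), np.float64(0.0011953553426246883)])
tri (array([ 0.48304975, -0.26524752,  0.09136093]), [np.float64(0.0008001418381545014), np.float64(0.0008001418381544435)])
[ 0.54838828 -0.29343881 -0.74116408 -0.003954  ] [[-0.4, -0.4], [1.2, -0.6], [0.7, 0.1], [0.9, -0.4], [-1.3, 0.8], [-0.1, 0.7], [-0.9, -0.6], [-1.0, 0.6], [-0.1, 0.8], [0.9, 0.2]]
(-42, 0, 100) [ 0.5174 -0.2651  0.096 ]
(-42, 0, 10) [ 0.5174 -0.2651  0.006 ]
(0, 0, 190) [ 0.5484 -0.2934  0.186 ]
(42, 0, 217) [ 0.5794 -0.3218  0.213 ]
```

```bash
python3 -m jog '[{"travel":[-25,0,-31],"turn":0},{"travel":[-25,-50,-31],"turn":0},{"travel":[-25,-300,-31],"turn":0},{"travel":[-25,-300,-31],"turn":0},{"travel":[-25,-300,-31],"turn":0},{"travel":[-25,-300,-31],"turn":0},{"travel":[-25,-300,-31],"turn":0},{"travel":[-84,-457,16],"turn":0},{"travel":[-84,-457,16],"turn":0},{"travel":[-84,-457,16],"turn":0},{"travel":[-84,-457,16],"turn":0},{"travel":[-84,-457,16],"turn":0}]'
python3 - <<'E'
from plant import robot
s=robot.get_state();print(s['ee_pos'],s['orientation'])
E
```

```text
time: 16.05
ee_pos: [0.5323, -0.27, 0.4271]
orientation: [0.333, -0.001, 0.943, 0.001]
contact_force: [-0.7, 0.3, -2.4]
finger_gap: 0.0221
grip_force: 59.6
[ 0.53227628 -0.27004706  0.42710831] [ 0.33309066 -0.00109256  0.94289361  0.00102767]
```

```bash
python3 -m jog '[{"travel":[31,5,36],"turn":0},{"travel":[62,5,72],"turn":0},{"travel":[92,5,108],"turn":0},{"travel":[92,5,108],"turn":0},{"travel":[92,5,108],"turn":0}]'
python3 - <<'E'
from h import *
t=shot('top','t6');s=shot('scene','s6');w=shot('wrist','w6')
st=robot.get_state();print(st['ee_pos'],st['orientation'])
P=np.array(st['ee_pos'])+[-.0114,0,-.1376]
c=lambda im,n,pts,x,y,w_,h_:None
out=[]
for im,n,bx in((s,'s6',(250,250,130,130)),(w,'w6',(140,0,280,280))):
    i=dict(np.load(f'pics/{n}.npz'));x,y,a,b=bx;k=400/a
    m=cv2.resize(im[y:y+b,x:x+a,::-1],(400,400),interpolation=2)
    for p,col in((P,(0,255,0)),((.5174,-.2651,.1),(255,0,0)),(P+[0,0,.11],(0,255,255))):
        u,v=proj(i,p);print(n,u,v);cv2.circle(m,(int((u-x+.5)*k),int((v-y+.5)*k)),3,col,-1)
    out.append(m)
cv2.imwrite('pics/c6.png',np.hstack(out))
E
```

```text
time: 16.55
ee_pos: [0.5366, -0.2443, 0.2967]
orientation: [0.323, 0.007, 0.946, -0.006]
contact_force: [0.4, -0.5, 0.2]
finger_gap: 0.0223
grip_force: 59.6
[ 0.53824711 -0.24658347  0.30154762] [ 0.32542538  0.00741047  0.94550293 -0.00822356]
s6 305.6920574025524 303.50259495503514
s6 304.43587761886937 323.94081195831495
s6 309.4949540126602 280.5113476834765
w6 280.62456552479745 91.93235300901736
w6 258.9853228328299 36.10083628742737
w6 279.13298656466736 214.75099854297392
```

View pics/c6.png

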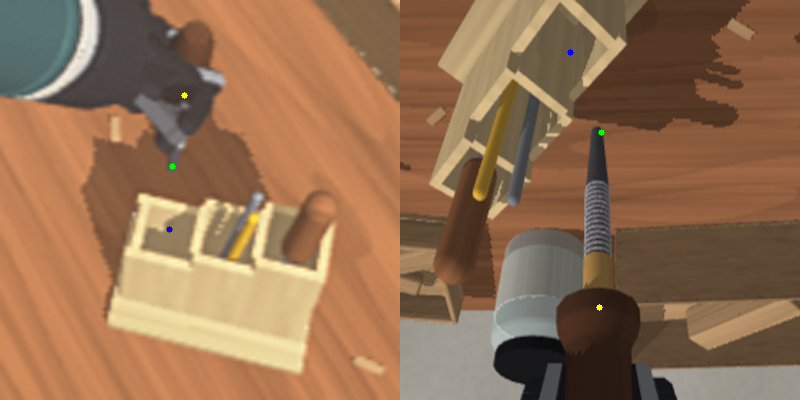

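The predicted point (green) sits on the rasp's tip, at (600,130) in the wrist crop, so the in-hand model holds. The arm stopped short of its target, though, so I'll check the joints.

```bash
python3 - <<'E'
from plant import robot
s=robot.get_state();print(s['joint_positions'],s['joint_velocities'],s['joint_torque'],s['contact_force'],s['ee_pos'])
E
python3 -m jog '[{"travel":[0,0,0],"turn":0}]'
python3 - <<'E'
from plant import robot
s=robot.get_state();print(s['joint_positions'],s['orientation'],s['ee_pos'])
E
```

```text
[-0.69787685 -0.27268669  2.14471254  0.55769438  0.80027943 -2.55137404] [-5.02938056e-03  2.22862650e-04 -3.57113302e-03  9.22725142e-04
 -3.62490155e-05  5.99806907e-04] [ 1.81922922e-01 -2.39714688e+01 -3.89692497e+01  2.03322016e+00
 -1.91413097e+00  1.34213926e-03] [ 0.00187822 -0.60448535 -1.25869101] [ 0.53824711 -0.24658347  0.30154762]
time: 16.8
ee_pos: [0.5379, -0.2465, 0.3009]
orientation: [0.325, 0.008, 0.946, -0.008]
contact_force: [-0.3, 0.1, -0.8]
finger_gap: 0.0223
grip_force: 59.7
[-0.69810518 -0.27249535  2.14541203  0.55758344  0.80032462 -2.55144508] [ 0.32505585  0.0075401   0.94563076 -0.00801954] [ 0.53793523 -0.24651504  0.3009233 ]
```

Joint 6 is at its range limit. I'll fit a small kinematic model from the logged poses to see what lean heading the placing needs.

```bash
cat > k.py <<'E'
import numpy as np
from scipy.spatial.transform import Rotation as Ro
from scipy.optimize import least_squares
D=[([1.132,.264,1.604,0,1.274,-.037],[.26397,.6212,.23126],[0,.19957,.97988,0]),
([-.01874,.87519,.3116,.01807,1.26897,-1.59693],[1.1391,.00956,.52171],[.33634,-.00385,.94173,.00148]),
([-.15279,-.44143,1.89904,.12031,1.00688,-1.76089],[.56421,-.026,.5084],[.33666,-.00413,.94162,.00118]),
([-.6981,-.2725,2.14541,.55758,.80032,-2.55144],[.53794,-.24652,.30092],[.32506,.00754,.94563,-.00802])]
def fk(q,g):
    a,h,L1,e,L2,d,c=g
    y=lambda t:Ro.from_euler('y',t);z=lambda t:Ro.from_euler('z',t)
    R=z(q[0])*y(q[1]+q[2])*z(q[3])*y(q[4])*z(q[5]+c)
    p=z(q[0]).apply(np.array([a,0,h])+y(q[1]).apply([0,0,L1])+y(q[1]+q[2]).apply([e,0,L2]))+R.apply([0,0,d])
    return p,R
qq=lambda w:Ro.from_quat([w[1],w[2],w[3],w[0]])
def res(g):
    o=[]
    for q,p,w in D:
        P,R=fk(q,g);o+=list(P-p)+list((R.inv()*qq(w)).as_rotvec()*.3)
    return o
S=[least_squares(res,[0,.3,.4,0,.4,.25,c]) for c in(0,1.57,3.14,-1.57)]
s=min(S,key=lambda s:s.cost);G=s.x
LO=[-2.63,-.94,.31,-1.31,0,-2.5];HI=[2.63,2.18,2.57,4.45,2.66,2.5]
def ik(p,R,q0):
    f=lambda q:np.r_[(fk(q,G)[0]-p)*10,(fk(q,G)[1].inv()*R).as_rotvec()*3]
    return least_squares(f,np.clip(q0,np.array(LO)+.01,np.array(HI)-.01),bounds=(LO,HI))
E
python3 - <<'E'
from k import *
print(np.round(G,3),np.abs(s.fun).max())
R0=qq([.335,-.0034,.9422,.0013]);off=np.array([-.0114,0,-.1376])
q0=D[3][0]
for yaw in(0,-.2,-.4,-.6,-.8):
    Rz=Ro.from_euler('z',yaw);P=np.array([.5174,-.2651,.012])-Rz.apply(off)
    for dz in(0,.13):
        r=ik(P+[0,0,dz],Rz*R0,q0);print(yaw,dz,round(r.cost,5),np.round(r.x,2))
E
```

```text
[-0.021  0.24   0.526 -0.04   0.564  0.396  1.571] 0.02411367837151823
0 0 0.10066 [-0.6  -0.17  2.31  0.51  0.51 -2.5 ]
0 0.13 0.02866 [-0.68 -0.27  2.17  0.51  0.76 -2.5 ]
-0.2 0 0.00545 [-0.62 -0.2   2.38  0.63  0.41 -2.5 ]
-0.2 0.13 0.0 [-0.66 -0.32  2.23  0.49  0.66 -2.34]
-0.4 0 0.0 [-0.53 -0.22  2.42  0.32  0.28 -1.98]
-0.4 0.13 0.0 [-0.53 -0.35  2.26  0.16  0.56 -1.82]
-0.6 0 0.0 [-0.39 -0.22  2.41 -0.44  0.3  -0.99]
-0.6 0.13 0.0 [-0.39 -0.35  2.25 -0.23  0.57 -1.22]
-0.8 0 0.0 [-0.27 -0.18  2.38 -0.81  0.45 -0.39]
-0.8 0.13 0.0 [-0.27 -0.31  2.23 -0.53  0.68 -0.72]
```

Placing needs the lean's heading turned about −0.5 rad. I can get that with a turn of about +0.4 plus lean accumulated while stretched at azimuth of about −100°. First I'll check feasibility of the joints along the way.

```bash
cat > mv.py <<'E'
from k import *
from plant import robot
def delta(p):
    st=robot.get_state();R=qq(st['orientation']);return np.round(R.inv().apply(np.array(p)-st['ee_pos'])*1e3)
def rasp(R):  # rasp axis in world, from hang orientation
    R0=qq([.335,-.0034,.9422,.0013]);return R.apply(R0.inv().apply([0,0,1]))
E
python3 - <<'E'
from mv import *
st=robot.get_state();R=qq(st['orientation']);q=st['joint_positions']
for t in(.2,.4,.6):
  q=st['joint_positions']
  for P in((.538,-.247,.48),(.45,-.5,.5),(.25,-.75,.5),(0,-.85,.5),(-.17,-.9,.5)):
    r=ik(P,R*Ro.from_euler('z',t),q);q=r.x;print(t,P,round(r.cost,4),np.round(q,2))
for P in((.5,-.3,.5),(.2,-.75,.5)):print(P,delta(P))
E
```

```text
0.2 (0.538, -0.247, 0.48) 0.0 [-0.68 -0.31  1.86  0.44  1.08 -2.14]
0.2 (0.45, -0.5, 0.5) 0.0211 [-1.13 -0.02  1.55  0.56  1.32 -2.5 ]
0.2 (0.25, -0.75, 0.5) 0.3992 [-1.48  0.51  0.84  0.55  1.74 -2.5 ]
0.2 (0, -0.85, 0.5) 0.6726 [-1.82  0.87  0.31  0.74  2.04 -2.5 ]
0.2 (-0.17, -0.9, 0.5) 1.38 [-2.    0.89  0.31  0.78  1.98 -2.5 ]
0.4 (0.538, -0.247, 0.48) 0.0 [-0.68 -0.31  1.86  0.44  1.08 -1.94]
0.4 (0.45, -0.5, 0.5) 0.0 [-1.17 -0.02  1.58  0.62  1.32 -2.41]
0.4 (0.25, -0.75, 0.5) 0.0851 [-1.52  0.44  0.98  0.61  1.66 -2.5 ]
0.4 (0, -0.85, 0.5) 0.1791 [-1.83  0.88  0.31  0.73  2.04 -2.5 ]
0.4 (-0.17, -0.9, 0.5) 0.6375 [-2.01  0.9   0.31  0.76  1.98 -2.5 ]
0.6 (0.538, -0.247, 0.48) 0.0 [-0.68 -0.31  1.86  0.44  1.08 -1.74]
0.6 (0.45, -0.5, 0.5) 0.0 [-1.17 -0.02  1.58  0.62  1.32 -2.21]
0.6 (0.25, -0.75, 0.5) 0.0 [-1.56  0.4   1.09  0.66  1.61 -2.47]
0.6 (0, -0.85, 0.5) 0.0076 [-1.85  0.86  0.35  0.71  2.02 -2.5 ]
0.6 (-0.17, -0.9, 0.5) 0.2196 [-2.02  0.91  0.31  0.74  1.98 -2.5 ]
(0.5, -0.3, 0.5) [ -93.  -56. -179.]
(0.2, -0.75, 0.5) [ 140. -512. -355.]
```

```bash
python3 -m jog '[{"travel":[-93,-40,-179],"turn":1.2},{"travel":[-93,-40,-179],"turn":1.2},{"travel":[-93,-40,-179],"turn":1.2},{"travel":[-93,-40,-179],"turn":1.2},{"travel":[-93,-40,-179],"turn":1.2},{"travel":[140,-512,-355],"turn":1.2},{"travel":[140,-512,-355],"turn":1.2},{"travel":[140,-512,-355],"turn":1.2},{"travel":[140,-512,-355],"turn":1.2},{"travel":[140,-512,-355],"turn":1.2},{"travel":[140,-512,-355],"turn":1.2},{"travel":[140,-512,-355],"turn":1.2}]'
python3 - <<'E'
from mv import *
s=robot.get_state();print(s['ee_pos'],s['orientation'],np.round(s['joint_positions'],3))
R=qq(s['orientation']);print('z',R.apply([0,0,1]),'rasp',rasp(R))
q=s['joint_positions']
for P in((.2,-.8,.5),(0.05,-.85,.5),(-.1,-.88,.5)):
    r=ik(P,R,q);q=r.x;print(P,round(r.cost,4),np.round(q,2),delta(P))
E
```

```text
time: 18.0
ee_pos: [0.3085, -0.5796, 0.4981]
orientation: [0.272, 0.541, 0.777, 0.176]
contact_force: [0.3, 0.7, -1.5]
finger_gap: 0.0222
grip_force: 59.8
[ 0.30845021 -0.57956394  0.49805269] [0.271513   0.54077738 0.7765309  0.17561402] [-1.448  0.027  1.525  0.652  1.49  -1.823]
z [ 0.61161265 -0.02091675 -0.79088081] rasp [-0.30521743 -0.57412049  0.75975521]
(0.2, -0.8, 0.5) 0.0 [-1.62  0.52  0.92  0.66  1.69 -1.89] [-178. -158.  -63.]
(0.05, -0.85, 0.5) 0.0 [-1.8   0.72  0.6   0.68  1.88 -1.95] [-184. -287. -154.]
(-0.1, -0.88, 0.5) 0.024 [-1.95  0.9   0.31  0.72  2.01 -2.  ] [-172. -409. -245.]
```

```bash
python3 -m jog '[{"travel":[-184,-300,-154],"turn":0},{"travel":[-184,-300,-154],"turn":0},{"travel":[-184,-300,-154],"turn":0},{"travel":[-184,-300,-154],"turn":0},{"travel":[-184,-300,-154],"turn":0},{"travel":[-184,-300,-154],"turn":0},{"travel":[-184,-300,-154],"turn":0},{"travel":[-184,-300,-154],"turn":0}]' | head -3
python3 - <<'E'
from mv import *
s=robot.get_state();print(np.round(s['joint_positions'],3))
R=qq(s['orientation']);print('z',R.apply([0,0,1]))
p=np.array(s['ee_pos'])
for d in((0,-.06,0),(-.01,-.06,.02)):print(d,delta(p+d))
E
```

```text
time: 18.8
ee_pos: [0.0387, -0.8548, 0.4893]
orientation: [0.27, 0.542, 0.776, 0.176]
[-1.801  0.646  0.737  0.67   1.839 -1.996]
z [ 0.61006123 -0.02065312 -0.79208506]
(0, -0.06, 0) [-56. -21.   1.]
(-0.01, -0.06, 0.02) [-58. -17. -21.]
```

```bash
python3 -m jog '[{"travel":[-170,-60,-10],"turn":0},{"travel":[-170,-60,-10],"turn":0},{"travel":[-170,-60,-10],"turn":0}]' | head -3
python3 -m jog '[{"travel":[-56,-20,-5],"turn":0}]' | head -3
python3 -m jog '[{"travel":[-56,-20,-5],"turn":0}]' | head -3
python3 -m jog '[{"travel":[-56,-20,-5],"turn":0}]' | head -3
python3 - <<'E'
from mv import *
s=robot.get_state();print(np.round(s['joint_positions'],3))
R=qq(s['orientation']);print('z',R.apply([0,0,1]))
E
```

```text
time: 19.1
ee_pos: [0.0447, -0.9458, 0.4553]
orientation: [0.275, 0.549, 0.769, 0.178]
time: 19.2
ee_pos: [0.0479, -0.9635, 0.4547]
orientation: [0.289, 0.55, 0.767, 0.16]
time: 19.3
ee_pos: [0.0498, -0.9801, 0.4531]
orientation: [0.302, 0.552, 0.764, 0.145]
time: 19.4
ee_pos: [0.0503, -0.996, 0.447]
orientation: [0.313, 0.555, 0.76, 0.132]
[-1.771  0.957  0.311  0.712  1.783 -1.891]
z [ 0.62201179 -0.14622732 -0.76923267]
```

```bash
python3 - <<'E'
from mv import *
s=robot.get_state();p=np.array(s['ee_pos'])
for d in((-.025,-.05,0.01),(-.04,-.04,.01)):print(d,delta(p+d))
E

```

```text
(-0.025, -0.05, 0.01) [-45. -31. -16.]
(-0.04, -0.04, 0.01) [-33. -39. -27.]
```

```bash
python3 -m jog '[{"travel":[-45,-31,-16],"turn":0}]' | sed -n 3p
python3 -m jog '[{"travel":[-45,-31,-16],"turn":0}]' | sed -n 3p
python3 -m jog '[{"travel":[-45,-31,-16],"turn":0}]' | sed -n 3p
python3 -m jog '[{"travel":[-45,-31,-16],"turn":0}]' | head -3
python3 - <<'E'
from mv import *
s=robot.get_state();print(np.round(s['joint_positions'],3))
R=qq(s['orientation']);print('z',R.apply([0,0,1]))
off=np.array([-.0114,0,-.1376])
for t in np.arange(-1.4,-.3,.1):
    Rt=R*Ro.from_euler('z',t);print(round(t,1),np.round(rasp(Rt),3))
p=np.array(s['ee_pos'])
for d in((-.025,-.05,0.01),(-.05,-.03,.01)):print(d,delta(p+d))
E
```

```text
orientation: [0.323, 0.556, 0.756, 0.121]
orientation: [0.332, 0.561, 0.751, 0.109]
orientation: [0.342, 0.564, 0.745, 0.096]
time: 19.8
ee_pos: [-0.0173, -1.0404, 0.4288]
orientation: [0.352, 0.567, 0.74, 0.084]
[-1.837  0.987  0.311  0.734  1.671 -1.956]
z [ 0.61602534 -0.27430272 -0.73842454]
-1.4 [0.019 0.33  0.944]
-1.3 [0.015 0.27  0.963]
-1.2 [0.006 0.209 0.978]
-1.1 [-0.008  0.148  0.989]
-1.0 [-0.026  0.088  0.996]
-0.9 [-0.049  0.03   0.998]
-0.8 [-0.076 -0.027  0.997]
-0.7 [-0.108 -0.082  0.991]
-0.6 [-0.143 -0.133  0.981]
-0.5 [-0.181 -0.181  0.967]
-0.4 [-0.222 -0.225  0.949]
(-0.025, -0.05, 0.01) [-46. -31.  -9.]
(-0.05, -0.03, 0.01) [-26. -44. -30.]
```

Lean 42°, heading −24°. A turn of −0.88 puts the rasp within 3.5° of vertical. Next I'll check joints for the placing pose.

```bash
python3 - <<'E'
from mv import *
s=robot.get_state();R=qq(s['orientation'])
off=qq([.335,-.0034,.9422,.0013]).inv().apply([-.0114,0,-.1376])
for t in(-.88,-.75):
    Rt=R*Ro.from_euler('z',t);q=np.array([-.55,-.3,2.2,.3,.7,-1.9])
    for z in(.012,.15,.28):
        P=np.array([.5174,-.2651,z])-Rt.apply(off);r=ik(P,Rt,q);print(t,z,P,round(r.cost,4),np.round(r.x,2))
q=s['joint_positions']
for P in((.2,-.75,.5),(.45,-.4,.5)):
    print(delta(P),[np.round(ik(P,R*Ro.from_euler('z',t),q).x,2) for t in(0,-.88)])
E
```

```text
-0.88 0.012 [ 0.52028012 -0.26738563  0.15002246] 0.0 [-0.52 -0.26  2.47  0.35  0.2  -1.98]
-0.88 0.15 [ 0.52028012 -0.26738563  0.28802246] 0.0 [-0.52 -0.4   2.3   0.14  0.51 -1.76]
-0.88 0.28 [ 0.52028012 -0.26738563  0.41802246] 0.0 [-0.52 -0.44  2.09  0.1   0.76 -1.71]
-0.75 0.012 [ 0.51461178 -0.27843388  0.14939779] 0.0 [-0.56 -0.26  2.47  0.47  0.21 -1.99]
-0.75 0.15 [ 0.51461178 -0.27843388  0.28739779] 0.0 [-0.56 -0.4   2.3   0.19  0.51 -1.71]
-0.75 0.28 [ 0.51461178 -0.27843388  0.41739779] 0.0 [-0.56 -0.44  2.09  0.14  0.76 -1.64]
[207. 306.   2.] [array([-1.64,  0.19,  1.39,  0.71,  1.33, -1.99]), array([-1.52,  0.19,  1.29,  0.5 ,  1.33, -2.5 ])]
[494. 621.  60.] [array([-0.96, -0.36,  1.89,  0.43,  0.98, -1.34]), array([-0.96, -0.36,  1.89,  0.43,  0.98, -2.22])]
```

```bash
python3 -m jog '[{"travel":[207,306,-30],"turn":0},{"travel":[207,306,-30],"turn":0},{"travel":[494,621,40],"turn":0},{"travel":[494,621,40],"turn":0},{"travel":[494,621,40],"turn":0},{"travel":[494,621,40],"turn":0},{"travel":[494,621,40],"turn":0},{"travel":[494,621,40],"turn":0},{"travel":[494,621,40],"turn":0},{"travel":[494,621,40],"turn":0},{"travel":[494,621,40],"turn":0},{"travel":[494,621,40],"turn":0}]' | head -3
python3 - <<'E'
from mv import *
s=robot.get_state();print(np.round(s['joint_positions'],3))
print(delta((.5,-.33,.5)))
E
```

```text
time: 21.0
ee_pos: [0.3184, -0.5624, 0.499]
orientation: [0.352, 0.567, 0.74, 0.084]
[-1.404 -0.174  1.743  0.652  1.189 -1.797]
[189. 222.  48.]
```

```bash
python3 -m jog '[{"travel":[189,222,48],"turn":0},{"travel":[189,222,48],"turn":0},{"travel":[189,222,48],"turn":-0.2},{"travel":[189,222,48],"turn":-0.88},{"travel":[189,222,48],"turn":-0.88},{"travel":[189,222,48],"turn":-0.88},{"travel":[189,222,48],"turn":-0.88},{"travel":[189,222,48],"turn":-0.88},{"travel":[189,222,48],"turn":-0.88},{"travel":[189,222,48],"turn":-0.88},{"travel":[189,222,48],"turn":-0.88}]' | head -3
python3 - <<'E'
from mv import *
s=robot.get_state();print(np.round(s['joint_positions'],3));R=qq(s['orientation']);print(rasp(R))
off=qq([.335,-.0034,.9422,.0013]).inv().apply([-.0114,0,-.1376])
for z in(.15,.014):print(z,delta(np.array([.5174,-.2651,z])-R.apply(off)))
E
```

```text
time: 22.1
ee_pos: [0.4996, -0.331, 0.4989]
orientation: [0.354, 0.199, 0.911, -0.072]
[-0.76  -0.393  1.906  0.287  0.938 -1.988]
[-0.05578789  0.01466205  0.99833498]
0.15 [148.  64. 151.]
0.014 [240.  63. 252.]
```

```bash
python3 -m jog '[{"travel":[30,64,25],"turn":0},{"travel":[60,64,54],"turn":0},{"travel":[90,64,87],"turn":0},{"travel":[120,64,120],"turn":0},{"travel":[148,64,151],"turn":0},{"travel":[148,64,151],"turn":0},{"travel":[148,64,151],"turn":0},{"travel":[148,64,151],"turn":0}]' 
python3 - <<'E'
from h import *
from mv import *
s=shot('scene','s7');w=shot('wrist','w7')
st=robot.get_state();R=qq(st['orientation']);print(np.round(st['joint_positions'],3),st['ee_pos'])
off=qq([.335,-.0034,.9422,.0013]).inv().apply([-.0114,0,-.1376])
P=np.array(st['ee_pos'])+R.apply(off);print('point',P,rasp(R))
for z in(.10,.014):print(z,delta(np.array([.5174,-.2651,z])-R.apply(off)))
out=[]
for im,n,bx in((s,'s7',(250,250,130,130)),(w,'w7',(140,0,280,280))):
    i=dict(np.load(f'pics/{n}.npz'));x,y,a,b=bx;k=400/a
    m=cv2.resize(im[y:y+b,x:x+a,::-1],(400,400),interpolation=2)
    for p,col in((P,(0,255,0)),((.5174,-.2651,.1),(255,0,0))):
        u,v=proj(i,p);cv2.circle(m,(int((u-x+.5)*k),int((v-y+.5)*k)),3,col,-1)
    out.append(m)
cv2.imwrite('pics/c7.png',np.hstack(out))
E
```

```text
time: 22.9
ee_pos: [0.5221, -0.2689, 0.2929]
orientation: [0.357, 0.197, 0.91, -0.073]
contact_force: [0.1, -1.0, 0.0]
finger_gap: 0.0223
grip_force: 60.0
[-0.587 -0.371  2.264  0.235  0.521 -1.891] [ 0.52211754 -0.26870189  0.29315732]
point [ 0.52015906 -0.26659246  0.15511589] [-0.06088422  0.01922077  0.99795976]
0.1 [40. -0. 38.]
0.014 [ 98.  -1. 101.]
```

View pics/c7.png

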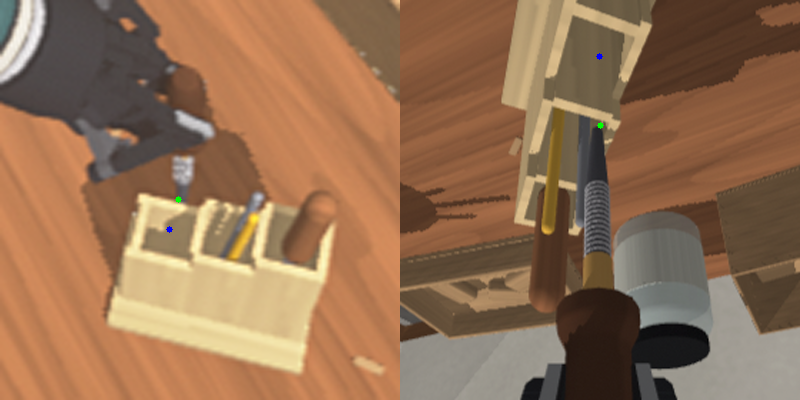

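The tip (green) is right over the front cell, whose mouth centre (blue) is at (170,229) in the scene crop and (600,56) in the wrist crop. Lowering.

```bash
python3 -m jog '[{"travel":[20,0,19],"turn":0},{"travel":[40,0,38],"turn":0},{"travel":[54,0,54],"turn":0},{"travel":[68,0,69],"turn":0},{"travel":[82,0,84],"turn":0},{"travel":[82,0,84],"turn":0},{"travel":[82,0,84],"turn":0}]' 
python3 - <<'E'
from mv import *
st=robot.get_state();R=qq(st['orientation']);print(np.round(st['joint_positions'],3))
off=qq([.335,-.0034,.9422,.0013]).inv().apply([-.0114,0,-.1376])
P=np.array(st['ee_pos'])+R.apply(off);print('point',P,rasp(R))
for z in(.014,.011):print(z,delta(np.array([.5174,-.2651,z])-R.apply(off)))
E
```

```text
time: 23.7
ee_pos: [0.5181, -0.2653, 0.1724]
orientation: [0.355, 0.197, 0.911, -0.072]
contact_force: [-0.4, -0.2, -1.4]
finger_gap: 0.0226
grip_force: 60.0
[-0.585 -0.236  2.406  0.46   0.262 -2.132]
point [ 0.51559875 -0.26284808  0.03441205] [-0.05679476  0.01657163  0.99824833]
0.014 [12. -1. 17.]
0.011 [14. -2. 19.]
```

```bash
python3 -m jog '[{"travel":[4,0,6],"turn":0},{"travel":[8,-1,12],"turn":0},{"travel":[12,-1,17],"turn":0},{"travel":[12,-1,17],"turn":0},{"travel":[12,-1,17],"turn":0}]' 
python3 -m jog '[{"travel":[1,0,1],"turn":0},{"travel":[2,0,2],"turn":0},{"travel":[2,0,2],"turn":0}]' 
python3 - <<'E'
from mv import *
st=robot.get_state();R=qq(st['orientation']);print(np.round(st['joint_positions'],3))
off=qq([.335,-.0034,.9422,.0013]).inv().apply([-.0114,0,-.1376])
P=np.array(st['ee_pos'])+R.apply(off);print('point',P,rasp(R))
E
```

```text
time: 24.2
ee_pos: [0.5203, -0.2671, 0.1522]
orientation: [0.356, 0.197, 0.911, -0.072]
contact_force: [-0.6, 0.5, -1.0]
finger_gap: 0.0224
grip_force: 60.1
time: 24.5
ee_pos: [0.5195, -0.2667, 0.1479]
orientation: [0.355, 0.197, 0.911, -0.072]
contact_force: [0.4, 1.1, 0.8]
finger_gap: 0.0224
grip_force: 60.2
[-0.586 -0.188  2.424  0.598  0.207 -2.274]
point [ 0.51692338 -0.26420357  0.00991618] [-0.0562424   0.01642637  0.99828201]
```

```bash
python3 -m jog '[{"travel":[1,0,1],"turn":0},{"travel":[1,0,1],"turn":0},{"travel":[1,0,1],"turn":0}]' | sed -n 2,4p
python3 - <<'E'
from h import *
import time
print([np.round(robot.get_state()['contact_force'],1).tolist() for _ in range(2)])
s=shot('scene','s8');w=shot('wrist','w8')
cv2.imwrite('pics/c8.png',np.hstack([cv2.resize(s[240:370,250:380],(400,400)),cv2.resize(w[0:400,80:480],(400,400))])[...,::-1])
E
```

```text
ee_pos: [0.5203, -0.2672, 0.1478]
orientation: [0.356, 0.197, 0.911, -0.073]
contact_force: [-0.9, 0.6, 6.5]
[[-0.9, 0.6, 6.5], [-0.9, 0.6, 6.5]]
```

View pics/c8.png

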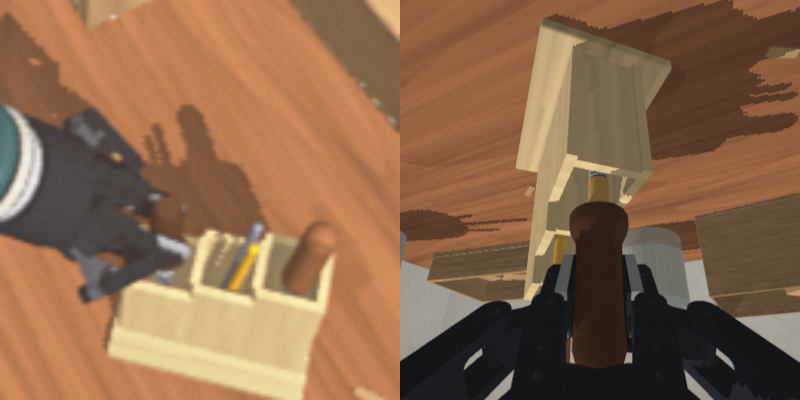

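The contact force of 6.5 N shows the point is on the cell floor. The rasp is deep in the cell, with the collar at (600,215) in the wrist crop. Release, then back straight out.

```bash
python3 -m jog '[{"travel":[0,0,0],"turn":0},{"travel":[0,0,0],"turn":0},{"travel":[0,0,0],"turn":0},{"travel":[0,0,0],"turn":0},{"travel":[0,0,0],"turn":0},{"travel":[0,0,0],"turn":0}]' 50 
python3 -m jog '[{"travel":[0,0,-10],"turn":0},{"travel":[0,0,-25],"turn":0},{"travel":[0,0,-45],"turn":0},{"travel":[0,0,-75],"turn":0},{"travel":[0,0,-110],"turn":0},{"travel":[0,0,-140],"turn":0},{"travel":[0,0,-140],"turn":0},{"travel":[0,0,-140],"turn":0},{"travel":[0,0,-140],"turn":0}]'
python3 - <<'E'
from h import *
print(np.round(robot.get_state()['joint_positions'],2))
s=shot('scene','s9');t=shot('top','t9');w=shot('wrist','w9')
cv2.imwrite('pics/c9.png',np.hstack([cv2.resize(s[90:370,150:380],(330,400)),cv2.resize(t[180:250,350:420],(235,235)).repeat(1,0) if 0 else cv2.resize(w[:,80:480],(400,400))])[...,::-1])
E
```

```text
time: 25.5
ee_pos: [0.5188, -0.2661, 0.1453]
orientation: [0.354, 0.197, 0.911, -0.072]
contact_force: [0.3, -0.3, 0.4]
finger_gap: 0.0498
grip_force: 0.0
time: 26.4
ee_pos: [0.4323, -0.2281, 0.2475]
orientation: [0.353, 0.197, 0.912, -0.071]
contact_force: [0.4, 0.5, -0.4]
finger_gap: 0.0501
grip_force: 0.0
[-0.65 -0.59  2.47  0.3   0.56 -1.99]
```

View pics/c9.png

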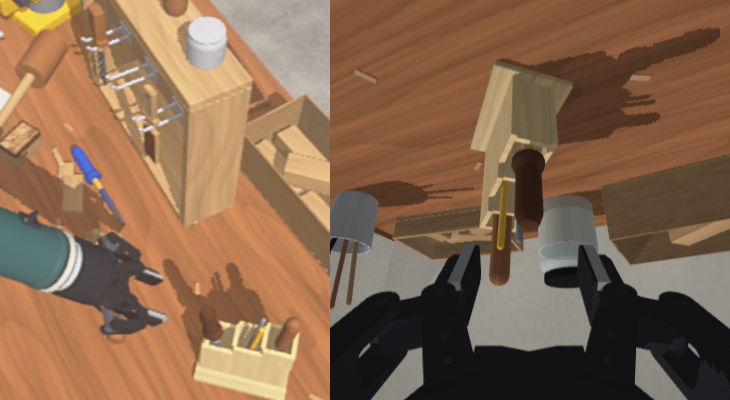

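The rasp stands in the front cell, handle at (528,180) in the wrist crop, and the gripper is clear. Before handing in, I'll check numerically that the blue tool and the hung tools didn't move.

```bash
python3 - <<'E'
import cv2,numpy as np
for a,b in(('scene0','s9'),('top0','t9')):
    A,B=[cv2.imread(f'pics/{n}.png').astype(int) for n in(a,b)]
    for I in(A,B):
        m=(I[...,0]>100)&(I[...,2]<80)&(I[...,1]<110);ys,xs=np.nonzero(m);print(a,'blue n',m.sum(),np.median(xs) if len(xs) else 0,np.median(ys) if len(ys) else 0)
    reg={'scene0':{'flat/strop rack':(95,180,195,300),'blue':(200,260,225,265),'caddy rear':(305,380,310,362)},'top0':{'rack':(185,215,130,260),'caddyL':(225,250,350,385)}}[a]
    for n,(y0,y1,x0,x1) in reg.items():
        d=np.abs(A-B)[y0:y1,x0:x1].max(2)>45;ys,xs=np.nonzero(d);print(n,d.sum(),(xs.min()+x0,xs.max()+x0,ys.min()+y0,ys.max()+y0) if d.any() else '')
E
```

```text
scene0 blue n 1050 31.0 342.5
scene0 blue n 2132 54.0 279.0
flat/strop rack 278 (np.int64(217), np.int64(261), np.int64(126), np.int64(178))
blue 769 (np.int64(225), np.int64(257), np.int64(200), np.int64(259))
caddy rear 0 
top0 blue n 90 267.0 225.0
top0 blue n 268 214.0 236.0
rack 286 (np.int64(135), np.int64(249), np.int64(185), np.int64(214))
caddyL 141 (np.int64(365), np.int64(383), np.int64(227), np.int64(241))
```

The blue look-alike seems to have shifted. I've used all my picture views, so I'll trace it numerically through the saved pictures.

```bash
python3 - <<'E'
import cv2,numpy as np
from h import tri,ray
obs={}
for n in('scene0','s4','s5','s6','s9','top0','t5','t6','t9','w1','w2','w3','w4'):
    h=cv2.cvtColor(cv2.imread(f'pics/{n}.png'),cv2.COLOR_BGR2HSV)
    m=((h[...,0]>108)&(h[...,0]<125)&(h[...,1]>190)&(h[...,2]>60)).astype(np.uint8)
    k,l,st,c=cv2.connectedComponentsWithStats(m)
    print(n,[(st[j].tolist(),np.round(c[j]).tolist()) for j in range(1,k) if st[j,4]>25])
E
```

```text
scene0 []
s4 []
s5 []
s6 []
s9 []
top0 [([262, 221, 10, 10, 47], [266.0, 225.0])]
t5 [([218, 232, 8, 10, 33], [222.0, 236.0]), ([198, 234, 22, 7, 102], [208.0, 237.0])]
t6 [([213, 232, 13, 10, 55], [220.0, 237.0]), ([201, 234, 14, 7, 42], [207.0, 237.0])]
t9 [([198, 232, 28, 10, 137], [212.0, 237.0])]
w1 [([348, 0, 72, 18, 984], [382.0, 7.0])]
w2 [([298, 0, 69, 17, 904], [330.0, 6.0])]
w3 []
w4 []
```

The blue tool was standing free on its point (mid-handle about 0.14 m up) and was already lying down by t=9.9 s. Until then no part of the gripper had been below 0.23 m, so it toppled by itself, and it is to be left alone. One last check of the bystanders and the caddy, then hand in.

```bash
python3 - <<'E'
from h import *
for c in("scene","top"):
    eyes.read_camera(c)
    for q in("round_rasp","flat_rasp","strop","caddy"):
        print(c,q,[(np.round(d["location"],3).tolist(),round(d["confidence"],2)) for d in finder.spot_in(c,q)])
from plant import hand_in
print(robot.get_state()['time']);print(hand_in())
E
```

```text
scene round_rasp [([0.488, 0.148, 0.025], 0.76), ([0.493, -0.26, 0.153], 0.51)]
scene flat_rasp []
scene strop [([0.58, 0.08, 0.211], 0.69), ([0.581, 0.285, 0.242], 0.23)]
scene caddy [([0.546, -0.311, 0.072], 0.58), ([0.495, -0.262, 0.157], 0.48)]
top round_rasp [([0.489, 0.161, 0.031], 0.86), ([0.496, -0.251, 0.184], 0.48)]
top flat_rasp [([0.586, 0.286, 0.276], 0.78)]
top strop [([0.578, 0.081, 0.246], 0.76)]
top caddy [([0.555, -0.294, 0.056], 0.9)]
27.05
the job is handed in; nothing more can be done
None
```

I handed the job in at 27 s: the round rasp stands point down in the front cell, set on its floor before release, and the other hung tools and the caddy read where they were. Two things could count against it: joint 6 read −2.551 against its −2.55 limit for a moment, and the blue look-alike fell over before t = 9.9 s, apparently untouched (gripper never below 0.23 m until then), and I left it lying.

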